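# Set out the plaster tools in the kit tray

## Task

Take the three plaster tools off their hooks on the sloping rack and lay them across the kit tray in the order they are used: one after another, first the broad scraper in the place next to the tray's carrying handle, then the rake in the middle, then the ball stylus in the place farthest from the handle. Each hook has an upturned tip, so slide the tool up the slope before lifting it off square to the board; lay each one down (don't drop it) flat, underside down, centred and straight on both rests of its place, and let go. Leave the paint bottle, the glue jar and the plaster head alone.

Things in the scene. Friction and masses are not known exactly. Their poses are not given: they have to be found in the camera images.
- rack: Fixed plywood rack: board 230 mm (along the slope) x 330 mm, rising at 30 degrees away from the robot. Origin at table level under the board's middle (surface 85 mm high there); x horizontal to the high side, y along the row of hooks, z up. Three like hooks at y = -95, 0, +95 mm, one tool hanging on each.
- rack_strips (a point): Point at the rack's middle, 20 mm off the board, where the middle tool's origin lies (rack axes). Two cross strips, 12 mm wide, 20 mm high, run along y 54 mm down and up the slope from it and carry the tools 20 mm off the board, so that fingers fit round the grips between the strips.
- hook_middle (a point): Bend of the middle hook (6 mm steel wire; rack axes). The stem stands square out of the board, 36 mm to this point, through the upper end of the tool's slot; then the tip runs 14 mm up the slope (17 with its round end) over the end of the eye, 7 mm clear of it. A tool slid 14 mm up the slope clears the tip; at about 20 mm its slot's lower end stops on the stem; 2 to 3 mm back from that stop is best.
- tray: Fixed white kit tray 230 x 260 mm, walls 18 mm high, steel carrying handle on its -y side (to 165 mm from the middle). Origin at the table under its middle, z up. Two rests 10 mm thick run along y at x = -46 and +46 mm, tops 30 mm above the table, 25 mm above the tray floor; teeth 12 mm higher, 14 mm wide, part the three places (58 mm clear). Tools lie across both rests along x, either way round.
- place1 (a point): Middle of the place next to the handle (tray y = -72 mm), midway between the two rests, at the height of their tops: where the scraper's origin goes. Axes as the tray's.
- place2 (a point): The same for the middle place (tray y = 0): for the rake.
- place3 (a point): The same for the place farthest from the handle (tray y = +72 mm): for the stylus.
- scraper: Broad scraper, 182 mm long, steel blade 48 mm wide and 5 mm thick at x = -60 to -96 mm; wooden grip x = -42 to +42 mm, 16 mm wide and high; steel neck 12 mm wide between. Origin under the middle of the grip, near the centre of mass; x towards the eye (up the slope at first), z out of the upper face; flat underside at z = 0. About 0.09 kg. Starts on any of the three hooks.
- rake: Rake, 182 mm long: 32 mm wide steel crossbar with three round tines, to x = -96 mm; same grip, neck and eye as the scraper. Origin under the middle of the grip, near the centre of mass; x towards the eye (up the slope at first), z out of the upper face; flat underside at z = 0. About 0.09 kg. Starts on any of the three hooks.
- stylus: Ball stylus, 184 mm long: thin steel rod with a 16 mm steel ball centred at x = -90 mm; same grip, neck and eye as the scraper. Origin under the middle of the grip, near the centre of mass; x towards the eye (up the slope at first), z out of the upper face; flat underside at z = 0. About 0.09 kg. Starts on any of the three hooks.
- scraper_eye (a point): Middle of the slot in the scraper's eye, 65 mm from its origin, at the underside (tool axes). The eye is a flat wooden plate 6 mm thick, 26 mm wide, to x = 86 mm; the slot is 14 mm wide, x = 52 to 78 mm. All three tools have this eye.
- rake_eye (a point): The same for the rake.
- stylus_eye (a point): The same for the stylus.
- paint_bottle: Bystander: green paint bottle, 56 mm across, 150 mm high, beyond the tray and rack. Origin under its middle.
- glue_jar: Bystander: white glue jar, 64 mm across, 80 mm high, to the robot's right, nearer than the tray. Origin under its middle.
- plaster_head: Bystander: white plaster ball 120 mm across on a wooden foot, 145 mm high, to the robot's left. Origin under its foot.
Mind the look-alikes: they are no part of the job. Leave any yellow look-alike of the stylus alone.

How it is judged:
By the outcome, as a careful person would: the job done as asked, in the order asked, and still so for the second after the job is handed in, with the robot touching nothing.
It also fails if it takes over 72 s, if anything falls off the work surface, if the arm or the gripper's body presses on something with over 40 N, if the wrist force passes 120 N, or if a joint passes its speed limit or range.

## Robot

A 7-joint arm with a two-finger parallel gripper is mounted at the origin on the work surface. World frame = base frame: x ahead of the robot, y to its left, z up, the work surface at z = 0. Lengths are in m, angles in rad, forces in N, time in s.
With the tool pointing down it reaches from about 0.425 to 0.925 m from the base axis. Payload 6.8 kg.
Tool frame: the origin (TCP) lies at the very end of the fingers, on their centre line; the grasp point (between the pads) lies 19 mm behind it (r.tcp_to_grasp is the distance from the TCP to the grasp point, in m); z points along the fingers, y is the line along which they close (so a half turn about z gives the same grasp; the last joint's range is limited). The gripper opens to 85 mm and grips with 20 to 120 N. Pads are 22 mm wide; open, the fingers measure 114 mm over their backs; the gripper's body (76 mm by 85 mm) begins 54 mm behind the grasp point. The pads swing forward as they close: fully open they stand 13 mm farther back than shut.
Start: joints at [-1.382, 0.477, 0.022, 1.555, -0.011, 1.109, -0.083], TCP at [0.197, 0.646, 0.231] pointing down, gripper open.
Joint ranges: [-2.96, 2.96], [-0.34, 2.1], [-1.41, 1.46], [0.24, 2.44], [-1.37, 4.51], [0.17, 1.92], [-2.96, 2.96]. Speed limits (rad/s): [2.39, 2.39, 3.14, 3.14, 3.14, 3.14, 3.14].

## Interface

Orientations are given as a rotation vector (axis times angle).
In Python, from bench import r gives the robot as it stands.
- The arm moves only by the tool step_arm, never from a script. Its argument "moves" is a list of rows, each a list of 7 numbers: the shift along the tool's x, y, z in mm, then the turn, a rotation vector about the tool's x, y, z in rad, then the finger opening in mm, from 0 to 85.4. A call has 1 to 8 rows; each row is the pose to reach, as a shift and turn from the pose commanded when the call began, along the tool's axes at that moment; what a row does not reach only later rows make up. A row lasts 1/10 s, in which the tool goes at most 50 mm and 8.59 degrees, less where a joint would pass 70% of its speed; a pose out of reach is approached as far as the arm can. A call with a gripper value outside its range is refused whole. The fingers move at their own pace and stop on an object; "grip_force" is the grip in N (left out, the last holds). Time passes only in rows, so rows that repeat a pose let the fingers close. It gives the time, the measured TCP pose, the force, the opening and the grip force at its end, in the units of the state.
- r.get_obs(): the state, without advancing time (a new reading comes with each control period).
- r.grab_frame(name): name is "scene" or "top" or "wrist"; returns a dict with "image" (400x640x3 uint8, red, green, blue), "depth" (400x640 float32, m along the optical axis (not along the pixel's ray), 0 where there is no reading), "mtx" (3x3 intrinsics, pixels), "rvec" (rotation vector, rad) and "tvec" (3), from world to camera coordinates, as OpenCV has them. Camera axes: x right, y down, z forward; pixel columns grow to the right and rows downward; lengths in m; the calibration is good to about 2 mm. A picture is of the moment at which its call begins.
- r.hand_in(): hands the job in; it is judged then, once.
The state is a dict: "clock": time; "joints": joint angles; "qvel": joint speeds; "tau": joint torques, N m; "tcp_pos": TCP position; "orientation": TCP orientation; "contact_force": force on the tool from outside, world axes, zero at the start; "moment": the same for the moment, N m; "grip_width": finger opening in m; "gripper_force": force on a finger pad.
Only numpy, scipy, OpenCV 4.12 (cv2) and the standard library are available. Lean on these libraries where they do the work, as an engineer would, in place of code of your own. Each camera call takes 0.05 s, during which the arm holds its last target. There are 200 camera calls.

## Working session

There is one attempt and no reset: what is moved stays moved. The work goes in short steps, Python scripts to look and compute and a tool call to move; the robot and the scene stay as the last step left them, time stands still between calls to the robot, and variables do not carry over. Pictures are saved under pics/ and viewed, at most 10 in all, crops included, and the job is handed in when it is done.

Besides the shell and the picture viewer there is one more tool, called after "Emit:" as name(argument=value, ...) on one line, values as JSON. step_arm: Moves the arm, as the interface text tells. Its arguments: {"type":"object","properties":{"moves":{"type":"array","items":{"type":"array","items":{"type":"number"}}},"grip_force":{"type":"number"}},"required":["moves"]}

```bash
ls; mkdir -p pics
python3 - <<'E'
from bench import r
import cv2,numpy as np
for n in ["scene","top"]:
    f=r.grab_frame(n); cv2.imwrite(f"pics/{n}0.png",f["image"][:,:,::-1]); np.savez(f"{n}0.npz",**f)
    R=cv2.Rodrigues(f["rvec"])[0]; print(n,f["mtx"].tolist(),(-R.T@f["tvec"].ravel()).round(3),R.round(2).tolist())
print(r.get_obs())
E
```

```text
pics
scene [[442.1250547683841, 0.0, 318.0686334119517], [0.0, 442.1250547683841, 196.42346062667136], [0.0, 0.0, 1.0]] [ 1.243 -0.427  1.36 ] [[0.62, 0.79, -0.02], [0.63, -0.51, -0.59], [-0.47, 0.35, -0.81]]
top [[468.2867650328161, 0.0, 325.3441729775067], [0.0, 468.2867650328161, 202.07539994245687], [0.0, 0.0, 1.0]] [0.314 0.111 1.419] [[0.02, -1.0, 0.0], [-0.99, -0.02, -0.16], [0.16, 0.0, -0.99]]
{'clock': 0.1, 'joints': array([-1.38213516,  0.47771088,  0.02235727,  1.55632101, -0.01149485,
        1.10932476, -0.08307473]), 'qvel': array([ 0.00034333, -0.00118722,  0.00035897, -0.00160846,  0.00089707,
        0.00025946, -0.00085273]), 'tau': array([ 4.78173999e-03, -5.97754884e+01,  1.61443446e+00, -2.81951666e+01,
        1.29474193e-02,  4.99312286e-03,  4.36838326e-07]), 'tcp_pos': array([0.19725276, 0.64498624, 0.23044096]), 'orientation': array([-4.64371619e-01, -3.10696776e+00,  2.56299322e-03]), 'contact_force': array([ 0.57237418, -0.32873095,  0.85006713]), 'moment': array([-0.05955541,  0.0008377 ,  0.02733791]), 'gripper_force': 0.0, 'grip_width': 0.08575884941854922}
```

View pics/top0.png

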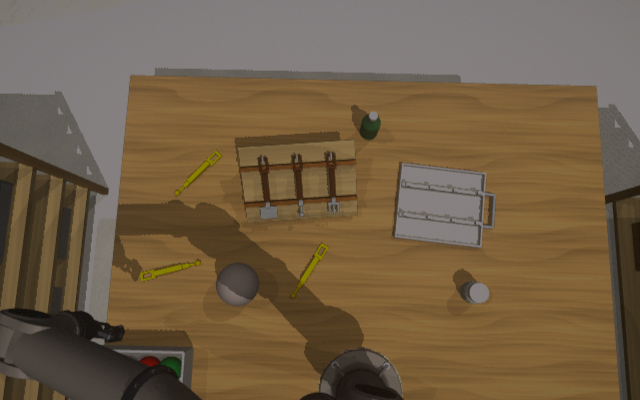

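View pics/scene0.png

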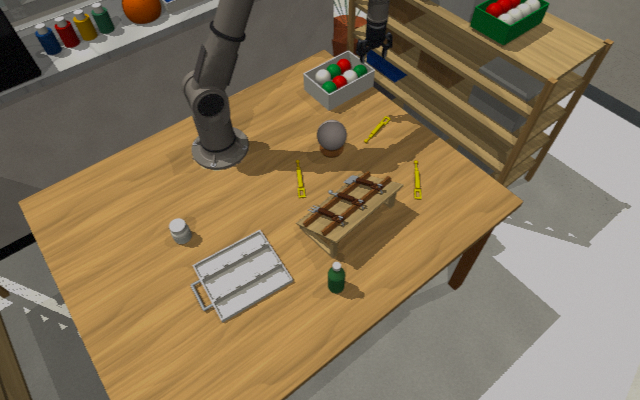

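The top view shows the rack at about (298,180), with the scraper at (269,212), a thin tool at (299,210) and another at (333,207). The tray is at (441,205) with its handle on the right at (490,210), the world −y side. Three yellow look-alikes lie on the table at (198,173), (170,270) and (310,270). The bottle is at (370,125), the jar at (476,293) and the head at (238,284).
Next I'll take a close crop to check the choice of tools.

```bash
cat > h.py <<'E'
import numpy as np,cv2
from scipy.spatial.transform import Rotation as Ro
def cam(f): return f["mtx"],cv2.Rodrigues(f["rvec"])[0],np.ravel(f["tvec"])
def pts(f,uv):  # deproject with depth
    K,R,t=cam(f); uv=np.atleast_2d(uv).astype(int); d=f["depth"][uv[:,1],uv[:,0]]
    c=np.linalg.inv(K)@np.vstack([uv.T,np.ones(len(uv))])*d
    return (R.T@(c-t[:,None])).T
def ray(f,uv,n,d): # intersect rays with plane n.x=d
    K,R,t=cam(f); uv=np.atleast_2d(uv)
    v=(R.T@np.linalg.inv(K)@np.vstack([uv.T,np.ones(len(uv))])).T; o=-R.T@t
    return o+v*((d-n@o)/(v@n))[:,None]
def proj(f,P):
    return cv2.projectPoints(np.atleast_2d(P).astype(float),f["rvec"],f["tvec"],f["mtx"],None)[0].reshape(-1,2)
E
python3 - <<'E'
from h import *
f=dict(np.load("top0.npz"))
im=f["image"][:,:,::-1]
a=cv2.resize(im[125:225,225:370],None,fx=5.5,fy=5.5,interpolation=cv2.INTER_CUBIC)
cv2.imwrite("pics/rack.png",a)
v,u=np.mgrid[120:260,225:500]; uv=np.c_[u.ravel(),v.ravel()]
P=pts(f,uv).reshape(140,275,3)
# board: 
for c in [(248,180),(282,180),(315,180),(345,180),(282,155),(282,212),(282,165),(282,203),(441,208),(420,186),(420,215)]:
    print(c,pts(f,[c]).round(3))
E
```

```text
(248, 180) [[0.59  0.336 0.094]]
(282, 180) [[0.594 0.239 0.087]]
(315, 180) [[0.597 0.143 0.087]]
(345, 180) [[0.6   0.056 0.081]]
(282, 155) [[0.657 0.237 0.133]]
(282, 212) [[0.507 0.239 0.041]]
(282, 165) [[0.629 0.237 0.126]]
(282, 203) [[0.529 0.237 0.072]]
(441, 208) [[ 0.536 -0.242  0.005]]
(420, 186) [[ 0.598 -0.173  0.032]]
(420, 215) [[ 0.509 -0.172  0.035]]
```

View pics/rack.png

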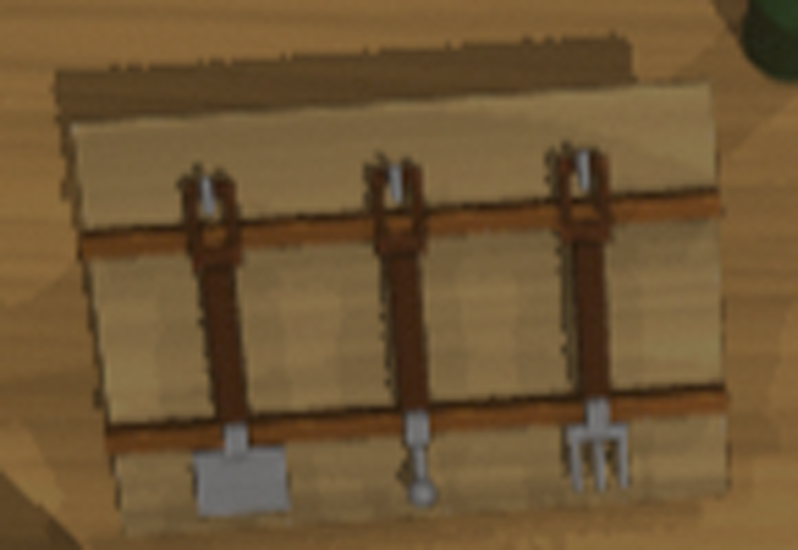

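The crop (5.5× scale) shows the three brown tools, left to right:
- scraper, blade at (240,482), on the +y hook
- ball stylus, ball at (422,490), on the middle hook
- rake, three tines at (598,460), on the −y hook

The things that could be mistaken for the stylus are the yellow ones lying on the table. The tools I want are the three brown ones on the hooks.

```bash
cat > meas.py <<'E'
from h import *
f=dict(np.load("top0.npz")); im=f["image"]
v,u=np.mgrid[135:225,235:362]; uv=np.c_[u.ravel(),v.ravel()]
P=pts(f,uv)
# RANSAC-ish: iterate fit around 30deg plane
m=(P[:,2]>0.025)&(P[:,2]<0.15)
n0=None
off=P[:,2]*np.cos(np.pi/6)-P[:,0]*np.sin(np.pi/6)
h,e=np.histogram(off[m],bins=np.arange(-.4,0,.004)); c=e[h.argmax()]+.002
m&=abs(off-c)<.008
for i in range(6):
    A=np.c_[P[m,:2],np.ones(m.sum())]; k=np.linalg.lstsq(A,P[m,2],rcond=None)[0]
    n=np.array([-k[0],-k[1],1]); s=np.linalg.norm(n); n/=s; d=k[2]/s
    m=(abs(P@n-d)<.006)&(P[:,2]>.025)&(P[:,2]<.15)
print("plane",n.round(3),d.round(4),"tilt",np.degrees(np.arccos(n[2])).round(2),"n dir yaw",np.degrees(np.arctan2(-n[1],-n[0])).round(2),m.sum())
# grips: dark brown
hsv=cv2.cvtColor(im,cv2.COLOR_RGB2HSV)
cv2.imwrite("/tmp/x.png",hsv)
for px in [(266,185),(299,185),(333,185),(250,169),(282,180),(246,150)]: print(px,hsv[px[1],px[0]],im[px[1],px[0]])
# board rotation from board points
q=P[m]; yaw=np.arctan2(-n[1],-n[0])
# board outline at plane
b=np.c_[q[:,0],q[:,1]]
print("minAreaRect xy",cv2.minAreaRect(b.astype(np.float32)))
# tray white
sat=hsv[...,1];val=hsv[...,2]
w=((sat<40)&(val>90)).astype(np.uint8); w[:, :380]=0; w[:, 500:]=0; w[:150]=0; w[260:]=0
cv2.imwrite("pics/tm.png",w*255)
w2=cv2.morphologyEx(cv2.morphologyEx(w,cv2.MORPH_CLOSE,np.ones((15,15))),cv2.MORPH_OPEN,np.ones((31,31)))
c=max(cv2.findContours(w2,0,1)[0],key=cv2.contourArea)
X=ray(f,c.reshape(-1,2),np.array([0,0,1.]),.018)
rect=cv2.minAreaRect(X[:,:2].astype(np.float32)); print("tray rect",rect)
E
python3 meas.py
```

```text
plane [-0.495 -0.047  0.867] -0.227 tilt 29.84 n dir yaw 5.43 6132
(266, 185) [ 13 174  63] [63 38 20]
(299, 185) [ 13 162  63] [63 40 23]
(333, 185) [ 13 173  65] [65 40 21]
(250, 169) [ 15 186  93] [93 58 25]
(282, 180) [ 18 121 135] [135 110  71]
(246, 150) [ 18 122 117] [117  94  61]
minAreaRect xy ((0.5904858112335205, 0.18942350149154663), (0.2018032670021057, 0.33012518286705017), 5.394475936889648)
tray rect ((0.5446517467498779, -0.2527064383029938), (0.2883526384830475, 0.23177798092365265), 88.07681274414062)
```

```bash
cat > m2.py <<'E'
from h import *
f=dict(np.load("top0.npz"));im=f["image"]
v,u=np.mgrid[150:260,385:500]; uv=np.c_[u.ravel(),v.ravel()]; P=pts(f,uv)
for lo,hi in [(.026,.034),(.037,.047),(.012,.022),(.003,.008)]:
    m=(P[:,2]>lo)&(P[:,2]<hi); r=cv2.minAreaRect(P[m,:2].astype(np.float32)); print(lo,m.sum(),np.round(r[0],4),np.round(r[1],4),r[2])
m=((P[:,2]>.037)&(P[:,2]<.047)).reshape(v.shape).astype(np.uint8)
k,l,s,c=cv2.connectedComponentsWithStats(m)
for i in range(1,k):
    if s[i,4]>3: print(s[i],P[l.ravel()==i].mean(0).round(4))
a=cv2.resize(im[150:260,385:505,::-1],None,fx=5,fy=5,interpolation=cv2.INTER_CUBIC); cv2.imwrite("pics/tray.png",a)
E
python3 m2.py
```

```text
0.026 394 [ 0.5172 -0.2505] [0.283  0.1579] 82.75542449951172
0.037 127 [ 0.5446 -0.239 ] [0.2308 0.1022] 84.46928405761719
0.012 854 [ 0.5594 -0.2569] [0.2953 0.2635] 84.42147827148438
0.003 3916 [ 0.551 -0.249] [0.3388 0.3622] 1.3299386501312256
[21 33  5  3 15] [ 0.6008 -0.135   0.0433]
[45 36  5  4 14] [ 0.5937 -0.2082  0.0411]
[68 38  6  4 12] [ 0.5864 -0.2777  0.0403]
[92 41  6  4 18] [ 0.5804 -0.3497  0.0418]
[18 63  5  4 16] [ 0.5095 -0.1262  0.0414]
[42 66  5  4 17] [ 0.5022 -0.1977  0.0414]
[66 69  5  4 16] [ 0.4953 -0.2685  0.0414]
[90 72  6  4 18] [ 0.488  -0.3412  0.042 ]
```

View pics/tray.png

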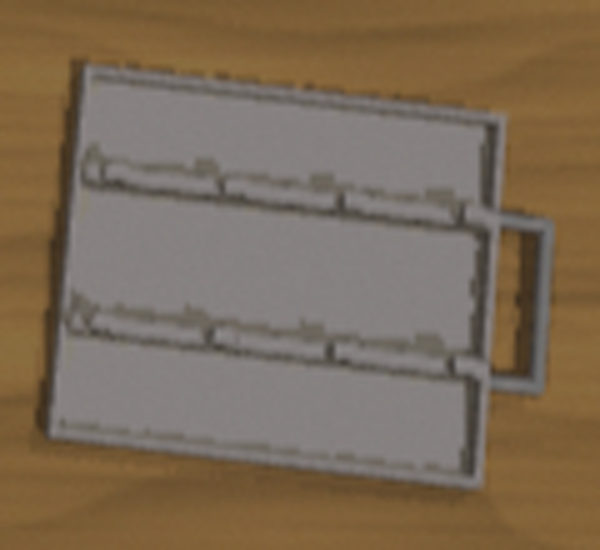

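The teeth give the tray centre as (0.5445, −0.238) with a yaw of −5.4°. The crop shows the handle on the right, at −y. The rack is at (0.590, 0.189) with a yaw of 5.4° and a tilt of 29.8°, and its sizes match. I'll write a helper that prints the shift to a target in tool axes.

```bash
cat > g.py <<'E'
from h import *
from bench import r
c5=np.radians(5.42)
Xr=np.array([np.cos(np.pi/6)*np.cos(c5),np.cos(np.pi/6)*np.sin(c5),.5]); Yr=np.array([-np.sin(c5),np.cos(c5),0]); Nr=np.cross(Xr,Yr)
M=np.array([.5905,.1894,.085])+.02*Nr
Xt=np.array([np.cos(c5),-np.sin(c5),0]); Yt=np.array([np.sin(c5),np.cos(c5),0]); Nt=np.array([0,0,1.])
T=np.array([.5445,-.238,.030])
Rr=np.c_[-Xr,Yr,-Nr]; Rt=np.c_[-Xt,Yt,-Nt]
def rack(y,up=0,off=0): return M+y*Yr+up*Xr+off*Nr   # m
def tray(y,h=0,x=0): return T+x*Xt+y*Yt+h*Nt
def go(p,R):
    o=r.get_obs(); C=Ro.from_rotvec(o["orientation"]).as_matrix()
    print("shift mm",(C.T@(p-o["tcp_pos"])*1000).round(1),"turn",Ro.from_matrix(C.T@R).as_rotvec().round(3),"t",round(o["clock"],2),"tcp",o["tcp_pos"].round(4),"F",o["contact_force"].round(1),"w",round(o["grip_width"],4))
E
python3 -c "
from g import *
go(rack(.095,0,.15),Rr)"
```

```text
shift mm [-394.5 -265.3   -1.3] turn [-0.104 -0.517 -0.382] t 0.1 tcp [0.1973 0.645  0.2304] F [ 0.6 -0.3  0.9] w 0.0858
```

Emit:
step_arm(moves=[[-98,-66,-10,0,0,0,85],[-197,-132,-20,-0.05,-0.25,-0.19,85],[-296,-199,-20,-0.1,-0.5,-0.37,85],[-394,-265,-1,-0.104,-0.517,-0.382,85],[-394,-265,-1,-0.104,-0.517,-0.382,85],[-394,-265,-1,-0.104,-0.517,-0.382,85],[-394,-265,-1,-0.104,-0.517,-0.382,85],[-394,-265,-1,-0.104,-0.517,-0.382,85]])

```text
clock: 0.9
tcp_pos: [0.4493, 0.3338, 0.2342]
orientation: [-0.126, 2.615, 0.035]
contact_force: [1.8, 0.4, -0.6]
grip_width: 0.0846
gripper_force: 0.0
```

```bash
python3 -c "
from g import *
go(rack(.095,0,.15),Rr)"
```

```text
shift mm [-35.3 -62.2  22.6] turn [0.002 0.    0.001] t 0.9 tcp [0.4493 0.3338 0.2342] F [ 1.8  0.4 -0.6] w 0.0846
```

Emit:
step_arm(moves=[[-35,-62,23,0,0,0,85],[-35,-62,23,0,0,0,85],[-35,-62,23,0,0,0,85],[-35,-62,23,0,0,0,85]])

```text
clock: 1.3
tcp_pos: [0.4966, 0.2774, 0.2319]
orientation: [-0.122, 2.615, 0.035]
contact_force: [0.2, 0.9, 0.3]
grip_width: 0.0852
gripper_force: 0.0
```

```bash
python3 -c "
from g import *
go(rack(.095,0,.15),Rr)
f=r.grab_frame('wrist'); np.savez('w1.npz',**f); im=f['image'][:,:,::-1].copy()
for p in [rack(y,x,z) for y,x,z in [(.095,.042,.016),(.095,-.042,.016),(.095,0,.016),(0,0,.016),(.095,-.096,.005)]]:
    u=proj(f,p)[0]; print(u.round(1)); cv2.circle(im,tuple(int(q) for q in u),3,(0,0,255),-1)
cv2.imwrite('pics/w1.png',im)"
```

```text
shift mm [-0.3 -1.4 -0.2] turn [ 0.001  0.    -0.002] t 1.3 tcp [0.4966 0.2774 0.2319] F [0.2 0.9 0.3] w 0.0852
[320.1 229.3]
[319.8 149.7]
[320.  191.1]
[227.3 191.4]
[319.7  92.1]
```

View pics/w1.png

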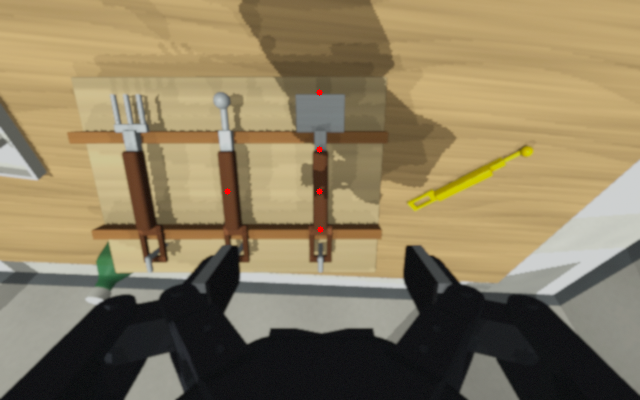

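The wrist view shows the scraper under the gripper. The projected grip centre (320,191) and its ends (320,150) and (320,229) fall on the grip. The stylus is the middle tool (ball at 221,101) and the rake is to its left (130,115). The yellow one on the table, at right (470,180), is left alone. Now I'll descend square to the board.

Emit:
step_arm(moves=[[0,-1,40,0,0,0,60],[0,-1,80,0,0,0,50],[0,-1,115,0,0,0,50],[0,-1,140,0,0,0,50],[0,-1,155,0,0,0,50],[0,-1,160,0,0,0,50],[0,-1,160,0,0,0,50]])

```text
clock: 2.05
tcp_pos: [0.5754, 0.2862, 0.0921]
orientation: [-0.128, 2.617, 0.035]
contact_force: [0.2, 0.1, 0.2]
grip_width: 0.05
gripper_force: 0.0
```

```bash
python3 -c "
from g import *
go(rack(.095,0,-.010),Rr)"
```

```text
shift mm [-1.6 -2.8 -0.9] turn [ 0.002 -0.001  0.002] t 2.05 tcp [0.5754 0.2862 0.0921] F [0.2 0.1 0.2] w 0.05
```

Emit:
step_arm(moves=[[-1,-2.5,0,0,0,0,50],[-1,-2.5,0,0,0,0,10],[-1,-2.5,0,0,0,0,5],[-1,-2.5,0,0,0,0,5],[-1,-2.5,0,0,0,0,5],[-1,-2.5,0,0,0,0,5]], grip_force=50)

```text
clock: 2.65
tcp_pos: [0.5774, 0.2825, 0.0947]
orientation: [-0.124, 2.614, 0.037]
contact_force: [-3.7, -1.8, 6.4]
grip_width: 0.0148
gripper_force: 48.8
```

```bash
python3 -c "
from g import *
go(rack(.095,0,-.010),Rr);print(r.get_obs()['gripper_force'])"
```

```text
shift mm [1.2 1.1 0.5] turn [ 0.002  0.001 -0.001] t 2.65 tcp [0.5774 0.2825 0.0947] F [-3.7 -1.8  6.4] w 0.0148
48.79171550273895
```

Emit:
step_arm(moves=[[-5,0,-0.5,0,0,0,5],[-10,0,-1,0,0,0,5],[-14,0,-1,0,0,0,5],[-17.5,0,-1,0,0,0,5],[-17.5,0,-1,0,0,0,5]])

```text
clock: 3.15
tcp_pos: [0.593, 0.2832, 0.1041]
orientation: [-0.122, 2.614, 0.036]
contact_force: [0.4, 0.1, -0.6]
grip_width: 0.0148
gripper_force: 48.7
```

```bash
python3 -c "
from g import *
go(rack(.095,0.0175,-.010),Rr)"
```

```text
shift mm [1.9 1.9 0.9] turn [ 0.001  0.001 -0.002] t 3.15 tcp [0.593  0.2832 0.1041] F [ 0.4  0.1 -0.6] w 0.0148
```

Emit:
step_arm(moves=[[0,0,-5,0,0,0,5],[0,0,-10,0,0,0,5],[0,0,-15,0,0,0,5],[0,0,-20,0,0,0,5]])

```text
clock: 3.55
tcp_pos: [0.5818, 0.2824, 0.1214]
orientation: [-0.124, 2.615, 0.035]
contact_force: [0.1, 0.3, -1.1]
grip_width: 0.015
gripper_force: 48.7
```

Emit:
step_arm(moves=[[0,0,-15,0,0,0,5],[0,0,-35,0,0,0,5],[0,0,-65,0,0,0,5],[0,0,-105,0,0,0,5],[0,0,-130,0,0,0,5],[0,0,-130,0,0,0,5]])

```text
clock: 4.15
tcp_pos: [0.5172, 0.2773, 0.2372]
orientation: [-0.123, 2.611, 0.042]
contact_force: [0.8, 0.8, -0.7]
grip_width: 0.0147
gripper_force: 48.8
```

```bash
python3 -c "
from g import *
go(tray(-.072,.20),Rt)"
```

```text
shift mm [  33.  -586.3  -14.8] turn [0.056 0.526 0.185] t 4.15 tcp [0.5172 0.2773 0.2372] F [ 0.8  0.8 -0.7] w 0.0147
```

Emit:
step_arm(moves=[[0,-30,-8,0,0.05,0,5],[2,-75,-10,0,0.15,0.05,5],[5,-120,-10,0.02,0.25,0.08,5],[10,-165,-15,0.03,0.35,0.12,5],[15,-210,-15,0.04,0.45,0.15,5],[20,-255,-15,0.056,0.526,0.185,5],[22,-300,-15,0.056,0.526,0.185,5],[24,-345,-15,0.056,0.526,0.185,5]])

```text
clock: 4.95
tcp_pos: [0.522, -0.0725, 0.2328]
orientation: [-0.152, -3.133, 0.01]
contact_force: [0.6, 0.1, -1.1]
grip_width: 0.0152
gripper_force: 48.8
```

```bash
python3 -c "
from g import *
go(tray(-.072,.20),Rt)"
```

```text
shift mm [ -38.7 -234.5    4.2] turn [-0.006 -0.004 -0.003] t 4.95 tcp [ 0.522  -0.0725  0.2328] F [ 0.6  0.1 -1.1] w 0.0152
```

Emit:
step_arm(moves=[[-6,-40,2,0,0,0,5],[-14,-85,3,0,0,0,5],[-22,-130,4,0,0,0,5],[-30,-175,4,0,0,0,5],[-36,-215,4,0,0,0,5],[-38.5,-234.5,4,0,0,0,5],[-38.5,-234.5,4,0,0,0,5]])

```text
clock: 5.65
tcp_pos: [0.5359, -0.3119, 0.2299]
orientation: [-0.161, -3.132, 0.012]
contact_force: [-0.5, 0.1, -1.7]
grip_width: 0.0147
gripper_force: 48.9
```

```bash
cat > look.py <<'E'
import sys; from g import *
y=float(sys.argv[1]); name=sys.argv[2]
go(tray(y,.20),Rt)
f=r.grab_frame('wrist'); np.savez(name+'.npz',**f); im=f['image'][:,:,::-1].copy()
for p in [tray(a,.012,b) for a in (-.108,-.036,.036,.108) for b in (-.046,.046)]:
    u=proj(f,p)[0]; cv2.circle(im,tuple(int(q) for q in u),2,(0,0,255),-1)
for b in (-.046,.046):
    u=proj(f,tray(y,0,b))[0]; print(u.round(1)); cv2.circle(im,tuple(int(q) for q in u),2,(0,255,0),-1)
# depth-based refinement of rests' teeth
v,u=np.mgrid[0:400,0:640]; uv=np.c_[u.ravel(),v.ravel()]; P=pts(f,uv); ok=f['depth'].ravel()>.05
q=(P-T); q=np.c_[q@Xt,q@Yt,q[:,2]]
for b in (-.046,.046):
    for a in (-.108,-.036,.036,.108):
        m=ok&(abs(q[:,0]-b)<.02)&(abs(q[:,1]-a)<.02)&(q[:,2]>.005)&(q[:,2]<.018)
        if m.sum()>20: print('tooth',b,a,m.sum(),(q[m].min(0)*1000).round(1),(q[m].max(0)*1000).round(1))
cv2.imwrite('pics/'+name+'.png',im)
E
python3 look.py -.072 w2
```

```text
shift mm [-1.5  2.4 -0.2] turn [-0.008 -0.005 -0.008] t 5.65 tcp [ 0.5359 -0.3119  0.2299] F [-0.5  0.1 -1.7] w 0.0147
[324.4 142.5]
[324.7 214.6]
tooth -0.046 -0.108 69 [ -44.4 -113.7    9.6] [ -38.4 -100.7   13.5]
tooth -0.046 -0.036 60 [-43.9 -42.2  10.2] [-39.  -29.1  13.5]
tooth -0.046 0.036 121 [-47.8  29.5   5.6] [-38.4  43.6  13.6]
tooth -0.046 0.108 130 [-48.  101.1   5.2] [-37.9 115.6  13.6]
tooth 0.046 -0.108 98 [  43.4 -113.6    5.4] [  53.5 -100.7   13.4]
tooth 0.046 -0.036 108 [ 43.3 -42.6   5. ] [ 53.9 -28.9  13.3]
tooth 0.046 0.036 105 [43.7 29.1  5.1] [53.4 42.9 13.2]
tooth 0.046 0.108 115 [ 43.8 100.7   5. ] [ 53.2 115.   14.2]
```

View pics/w2.png

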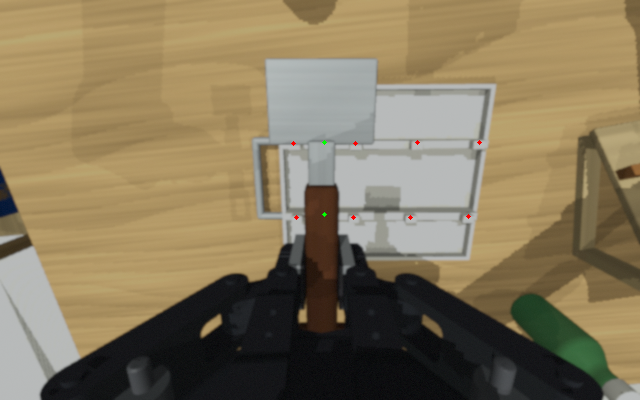

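The scraper is held straight, its grip-to-neck edge at (322,186) and the blade at (320,100). The teeth sit about 2.7 mm further in tray x than my estimate. I'll measure the tool in the same view.

```bash
cat > tool.py <<'E'
import sys; from g import *
name=sys.argv[1]; f=dict(np.load(name+'.npz')); o=r.get_obs()
C=Ro.from_rotvec(o["orientation"]).as_matrix(); p0=o["tcp_pos"]
hsv=cv2.cvtColor(f["image"],cv2.COLOR_RGB2HSV)
v,u=np.mgrid[0:400,0:640]; uv=np.c_[u.ravel(),v.ravel()]; P=(pts(f,uv)-p0)@C; ok=f['depth'].ravel()>.05
# P: coords in gripper frame: x toward blade, y, z
m=ok&(abs(P[:,1])<.04)&(P[:,2]>-.05)&(P[:,2]<.0)&(P[:,0]>.022)&(P[:,0]<.12)
brown=(hsv[...,1].ravel()>120)&(hsv[...,0].ravel()<20)
g=m&brown; s=m&~brown
print("grip: x max %.1f"%(np.percentile(P[g,0],98)*1000),"top z %.1f"%(np.median(P[g,2])*1000))
for lo in (25,30,35):
    k=g&(P[:,0]*1000>lo)&(P[:,0]*1000<lo+5)
    if k.sum(): print("grip",lo,"n",k.sum(),"y %.1f..%.1f"%tuple(np.percentile(P[k,1],[2,98])*1000),"z %.1f"%(np.median(P[k,2])*1000))
for lo in range(40,112,8):
    k=s&(P[:,0]*1000>lo)&(P[:,0]*1000<lo+8)
    if k.sum()>5: print("steel",lo,"n",k.sum(),"y %.1f..%.1f"%tuple(np.percentile(P[k,1],[2,98])*1000),"z %.1f"%(np.median(P[k,2])*1000))
print("steel x max %.1f"%(np.percentile(P[s,0],99)*1000))
E
python3 tool.py w2
```

```text
grip: x max 41.9 top z -24.5
grip 25 n 318 y -10.0..3.6 z -24.6
grip 30 n 333 y -9.9..3.5 z -24.6
grip 35 n 340 y -9.8..3.5 z -24.6
steel 40 n 401 y -9.9..4.0 z -18.8
steel 48 n 470 y -8.5..2.7 z -18.7
steel 56 n 1204 y -25.5..19.5 z -14.0
steel 64 n 2009 y -25.8..19.9 z -13.7
steel 72 n 2049 y -25.7..20.0 z -13.7
steel 80 n 2171 y -25.8..19.8 z -13.7
steel 88 n 2153 y -25.7..19.9 z -13.7
steel x max 95.2
```

The wrist view puts the tool 3 mm off in gripper y. The fingers centre it, so that is camera or pose bias. I'll place relative to the tray as seen in the same camera: target +3 mm y, +2.7 mm x. I'll go down to 30 mm above the rests and re-check.

```bash
python3 -c "
from g import *
go(tray(-.072+.0033,.025,.0027),Rt)"
```

```text
shift mm [ -4.8   3.9 174.7] turn [-0.006 -0.005 -0.005] t 5.7 tcp [ 0.5366 -0.3091  0.2297] F [ 0.7  0.5 -0.8] w 0.015
```

Emit:
step_arm(moves=[[-2,1.5,40,0,0,0,5],[-3.5,3,85,0,0,0,5],[-3.5,3,125,0,0,0,5],[-3.5,3,155,0,0,0,5],[-3.5,3,172,0,0,0,5],[-3.5,3,175,0,0,0,5],[-3.5,3,175,0,0,0,5]])

```text
clock: 6.4
tcp_pos: [0.5409, -0.3041, 0.0556]
orientation: [-0.149, -3.134, 0.006]
contact_force: [-0.3, -0.2, -0.0]
grip_width: 0.0151
gripper_force: 48.9
```

```bash
cat > rel.py <<'E'
import sys; from g import *
y=float(sys.argv[1]); go(tray(y,-.009),Rt)
f=r.grab_frame('wrist'); np.savez('rel.npz',**f)
hsv=cv2.cvtColor(f["image"],cv2.COLOR_RGB2HSV)
v,u=np.mgrid[0:400,0:640]; uv=np.c_[u.ravel(),v.ravel()]; q=pts(f,uv)-T; ok=f['depth'].ravel()>.05
q=np.c_[q@Xt,q@Yt,q[:,2]]*1000
E_=[]
for b in (-46,46):
    for a in (-108,-36,36,108):
        m=ok&(abs(q[:,0]-b)<20)&(abs(q[:,1]-a)<11)&(q[:,2]>8)&(q[:,2]<16)
        if m.sum()>20: l,h=np.percentile(q[m],[1,99],axis=0); print('tooth',b,a,m.sum(),'x %.1f..%.1f y %.1f..%.1f z %.1f'%(l[0],h[0],l[1],h[1],np.median(q[m,2])))
brown=(hsv[...,1].ravel()>120)&(hsv[...,0].ravel()<20)
t=ok&(abs(q[:,1]-y*1000)<35)&(q[:,2]>float(sys.argv[2]))&(q[:,2]<80)&(q[:,0]<-22)&(q[:,0]>-115)
g=t&brown; print('grip end x',np.percentile(q[g,0],2).round(1),'top z',np.median(q[g,2]).round(1))
for a in (-26,-32,-38):
    k=g&(abs(q[:,0]-a)<3)
    if k.sum()>5: print(' grip',a,'y',(np.percentile(q[k,1],[2,98])).round(1),'z',np.median(q[k,2]).round(1))
for a in range(-48,-112,-8):
    k=t&~brown&(abs(q[:,0]-a)<4)
    if k.sum()>5: print(' steel',a,'y',(np.percentile(q[k,1],[2,98])).round(1),'z',np.median(q[k,2]).round(1))
E
python3 rel.py -.072 18
```

```text
shift mm [ 2.5 -5.7 34.6] turn [-0.004 -0.004 -0.   ] t 6.4 tcp [ 0.5409 -0.3041  0.0556] F [-0.3 -0.2 -0. ] w 0.0151
tooth -46 -108 468 x -48.5..-38.5 y -114.1..-100.5 z 11.8
tooth -46 -36 451 x -48.2..-38.5 y -42.7..-29.0 z 11.9
tooth -46 36 499 x -48.1..-38.5 y 28.7..42.9 z 11.8
tooth -46 108 498 x -47.9..-38.0 y 100.2..113.1 z 11.8
tooth 46 36 293 x 43.3..52.9 y 28.9..42.6 z 11.7
tooth 46 108 404 x 43.4..53.5 y 100.2..115.0 z 11.7
grip end x -38.9 top z 50.1
 grip -26 y [-73.3 -59.8] z 50.2
 grip -32 y [-73.3 -59.9] z 50.2
 grip -38 y [-73.  -60.2] z 49.8
 steel -48 y [-72.  -60.8] z 44.4
 steel -56 y [-88.8 -44.2] z 40.0
 steel -64 y [-89.3 -43.5] z 39.5
 steel -72 y [-89.3 -43.6] z 39.5
 steel -80 y [-89.4 -43.7] z 39.6
 steel -88 y [-89.3 -43.6] z 39.6
 steel -96 y [-88.8 -43.7] z 39.1
```

Emit:
step_arm(moves=[[0.5,-3,3,0,0,0,5],[0.5,-5,10,0,0,0,5],[0.5,-5,20,0,0,0,5],[0.5,-5,26,0,0,0,5],[0.5,-5,26,0,0,0,5],[0.5,-5,26,0,0,0,5]])

```text
clock: 7.05
tcp_pos: [0.5395, -0.3103, 0.0297]
orientation: [-0.151, -3.134, 0.007]
contact_force: [0.5, 0.2, -1.0]
grip_width: 0.015
gripper_force: 48.9
```

```bash
python3 rel.py -.072 13.5
```

```text
shift mm [1.9 0.5 8.7] turn [-0.005 -0.004 -0.002] t 7.05 tcp [ 0.5395 -0.3103  0.0297] F [ 0.5  0.2 -1. ] w 0.015
tooth -46 -108 644 x -48.5..-38.7 y -114.2..-100.6 z 11.8
tooth -46 -36 645 x -48.3..-38.6 y -42.8..-29.1 z 11.9
tooth -46 36 738 x -48.1..-38.1 y 28.5..42.9 z 11.8
tooth 46 36 152 x 43.0..48.6 y 32.3..42.9 z 11.2
tooth 46 108 292 x 43.5..53.8 y 99.7..107.7 z 11.2
grip end x -39.6 top z 24.2
 grip -26 y [-79.2 -66.1] z 24.3
 grip -32 y [-79.5 -66. ] z 24.3
 grip -38 y [-79.4 -66.2] z 23.9
 steel -48 y [-78.2 -67. ] z 18.4
 steel -56 y [-94.  -53.3] z 18.1
 steel -64 y [-95.3 -49.9] z 13.9
 steel -72 y [-95.4 -50.3] z 14.0
 steel -80 y [-95.5 -50.3] z 14.0
 steel -88 y [-95.2 -50.1] z 14.0
 steel -96 y [-94.6 -50.1] z 14.0
```

Emit:
step_arm(moves=[[0,1,3,0,0,0,5],[0,1,5.5,0,0,0,5],[0,1,7,0,0,0,5],[0,1,8,0,0,0,5],[0,1,8.5,0,0,0,5]])

```text
clock: 7.6
tcp_pos: [0.5397, -0.3094, 0.0215]
orientation: [-0.151, -3.134, 0.007]
contact_force: [-0.5, 1.0, 1.8]
grip_width: 0.0153
gripper_force: 49.2
```

Emit:
step_arm(moves=[[0,0,0.3,0,0,0,5],[0,0,0.6,0,0,0,5],[0,0,0.6,0,0,0,5]])

```text
clock: 7.9
tcp_pos: [0.5397, -0.3094, 0.0214]
orientation: [-0.151, -3.134, 0.007]
contact_force: [-2.2, 1.4, 4.8]
grip_width: 0.0151
gripper_force: 49.8
```

In contact at about 5 N. Now I'll release, retreat upward and check.

Emit:
step_arm(moves=[[0,0,0,0,0,0,22],[0,0,0,0,0,0,34],[0,0,0,0,0,0,40],[0,0,-10,0,0,0,40],[0,0,-40,0,0,0,40],[0,0,-85,0,0,0,40],[0,0,-130,0,0,0,60],[0,0,-175,0,0,0,85]])

```text
clock: 8.7
tcp_pos: [0.5401, -0.3087, 0.1983]
orientation: [-0.152, -3.135, 0.008]
contact_force: [1.2, 0.3, 0.3]
grip_width: 0.0679
gripper_force: 0.0
```

```bash
cat > chk.py <<'E'
import sys; from g import *
y=float(sys.argv[1])
f=r.grab_frame('wrist')
hsv=cv2.cvtColor(f["image"],cv2.COLOR_RGB2HSV)
v,u=np.mgrid[0:400,0:640]; uv=np.c_[u.ravel(),v.ravel()]; q=pts(f,uv)-T; ok=f['depth'].ravel()>.05
q=np.c_[q@Xt,q@Yt,q[:,2]]*1000
for b in (-46,46):
    for a in (-108,-36,36,108):
        m=ok&(abs(q[:,0]-b)<20)&(abs(q[:,1]-a)<11)&(q[:,2]>7)&(q[:,2]<16)
        if m.sum()>20: l,h=np.percentile(q[m],[1,99],axis=0); print('tooth',b,a,m.sum(),'x %.1f..%.1f y %.1f..%.1f z %.1f'%(l[0],h[0],l[1],h[1],np.median(q[m,2])))
brown=(hsv[...,1].ravel()>120)&(hsv[...,0].ravel()<20)
t=ok&(abs(q[:,1]-y*1000)<30)&(abs(q[:,0])<110)
g=t&brown&(q[:,2]>11)&(q[:,2]<22); print('grip x',np.percentile(q[g,0],[1,99]).round(1),'z',np.median(q[g,2]).round(1))
for a in range(-40,41,16):
    k=g&(abs(q[:,0]-a)<5)
    if k.sum()>5: print(' grip',a,'y',(np.percentile(q[k,1],[2,98])).round(1),'z',np.median(q[k,2]).round(1))
k=t&brown&(q[:,0]>50)&(q[:,0]<90)&(q[:,2]>2)&(q[:,2]<12)
if k.sum()>5: print('eye x max',np.percentile(q[k,0],99).round(1),'y',np.percentile(q[k,1],[2,98]).round(1),'z',np.median(q[k,2]).round(1))
k=t&~brown&(q[:,0]<-64)&(q[:,2]>1)&(q[:,2]<20)
if k.sum()>5: print('head x min',np.percentile(q[k,0],1).round(1),'y',np.percentile(q[k,1],[2,98]).round(1),'z',np.median(q[k,2]).round(1))
E
python3 chk.py -.072; python3 -c "
from g import *
go(rack(-.095,0,.16),Rr)"
```

```text
tooth -46 -108 116 x -47.8..-39.3 y -113.4..-100.6 z 11.9
tooth -46 -36 125 x -47.6..-39.1 y -42.4..-28.4 z 12.0
tooth -46 36 143 x -47.5..-37.9 y 29.4..43.2 z 11.9
tooth -46 108 154 x -47.4..-37.8 y 101.1..115.2 z 11.8
tooth 46 -108 112 x 43.5..53.1 y -113.7..-100.9 z 11.8
tooth 46 -36 115 x 43.5..53.3 y -42.4..-28.6 z 11.8
tooth 46 36 119 x 43.5..53.0 y 29.0..42.8 z 11.8
tooth 46 108 124 x 43.9..53.3 y 101.1..114.6 z 11.8
grip x [-38.5  42.8] z 15.9
 grip -40 y [-77.3 -65.7] z 16.0
 grip -24 y [-77.4 -65.7] z 16.0
 grip -8 y [-77.5 -65.6] z 16.0
 grip 8 y [-77.6 -66.5] z 16.0
 grip 24 y [-76.8 -66.6] z 16.0
 grip 40 y [-79.  -64.3] z 15.7
eye x max 85.4 y [-82.  -60.8] z 6.0
head x min -92.8 y [-94.4 -48.2] z 5.0
shift mm [ 72.  392.  -38.4] turn [-0.059 -0.514 -0.185] t 8.75 tcp [ 0.5437 -0.3112  0.2065] F [ 1.7 -2.5  4.2] w 0.0749
```

The scraper lies level (z 16), straight and within 0.5 mm of centre. The rake, on the −y hook, is next.

Emit:
step_arm(moves=[[10,30,-30,0,0,0,85],[18,80,-40,0,-0.1,0,85],[27,130,-40,-0.01,-0.2,-0.04,85],[36,180,-40,-0.02,-0.3,-0.08,85],[45,230,-40,-0.03,-0.4,-0.12,85],[54,280,-40,-0.05,-0.5,-0.16,85],[63,330,-40,-0.059,-0.514,-0.185,85],[70,370,-40,-0.059,-0.514,-0.185,85]])

```text
clock: 9.55
tcp_pos: [0.5057, 0.0579, 0.2344]
orientation: [-0.125, 2.627, 0.041]
contact_force: [1.0, -0.3, -0.2]
grip_width: 0.0847
gripper_force: 0.0
```

```bash
sed -i 's/^T=.*/T=np.array([.5445,-.238,.030])+.0025*Xt+.0003*Yt/' g.py; python3 -c "
from g import *
go(rack(-.095,0,.15),Rr)"
```

```text
shift mm [-9.2 27.9  7.9] turn [ 0.006 -0.012 -0.001] t 9.55 tcp [0.5057 0.0579 0.2344] F [ 1.  -0.3 -0.2] w 0.0847
```

Emit:
step_arm(moves=[[-9,28,8,0.005,-0.01,0,70],[-9,28,8,0.005,-0.01,0,60],[-9,28,8,0.005,-0.01,0,60]])

```text
clock: 9.85
tcp_pos: [0.5163, 0.0853, 0.2318]
orientation: [-0.123, 2.619, 0.034]
contact_force: [-0.9, -0.1, -0.7]
grip_width: 0.0603
gripper_force: 0.0
```

```bash
cat > rk.py <<'E'
import sys; from g import *
y=float(sys.argv[1]); go(rack(y,0,-.010),Rr)
f=r.grab_frame('wrist'); hsv=cv2.cvtColor(f["image"],cv2.COLOR_RGB2HSV)
v,u=np.mgrid[0:400,0:640]; uv=np.c_[u.ravel(),v.ravel()]; q=pts(f,uv)-M; ok=f['depth'].ravel()>.05
q=np.c_[q@Xr,q@Yr,q@Nr]*1000
brown=(hsv[...,1].ravel()>120)&(hsv[...,0].ravel()<20)
k=ok&brown&(abs(q[:,1]-y*1000)<25)&(q[:,2]>10)&(q[:,2]<24)&(abs(q[:,0])<60)
print('grip x',np.percentile(q[k,0],[1,99]).round(1),'z',np.median(q[k,2]).round(1))
for a in (-30,0,30):
    j=k&(abs(q[:,0]-a)<8)
    if j.sum()>5: print(a,'y',np.percentile(q[j,1],[2,98]).round(1))
E
python3 rk.py -.095
```

```text
shift mm [  0.5   1.5 159. ] turn [ 0.    -0.003 -0.001] t 9.85 tcp [0.5163 0.0853 0.2318] F [-0.9 -0.1 -0.7] w 0.0603
grip x [-39.7  41.8] z 15.4
-30 y [-102.  -88.]
0 y [-101.2  -88.8]
30 y [-101.4  -87.6]
```

Emit:
step_arm(moves=[[0,1,40,0,0,0,50],[0,1,80,0,0,0,50],[0,1,115,0,0,0,50],[0,1,140,0,0,0,50],[0,1,155,0,0,0,50],[0,1,159,0,0,0,50],[0,1,159,0,0,0,50]])

```text
clock: 10.6
tcp_pos: [0.5954, 0.0911, 0.0919]
orientation: [-0.118, 2.621, 0.031]
contact_force: [-0.5, -0.4, 0.2]
grip_width: 0.0497
gripper_force: 0.0
```

```bash
python3 -c "
from g import *
go(rack(-.095,0,-.010),Rr)"
```

```text
shift mm [-0.4  3.4 -1.8] turn [-0.002 -0.005 -0.004] t 10.6 tcp [0.5954 0.0911 0.0919] F [-0.5 -0.4  0.2] w 0.0497
```

Emit:
step_arm(moves=[[0,1.5,-1,0,0,0,50],[0,1.5,-1,0,0,0,30],[0,1.5,-1,0,0,0,10],[0,1.5,-1,0,0,0,5],[0,1.5,-1,0,0,0,5],[0,1.5,-1,0,0,0,5],[0,1.5,-1,0,0,0,5]])

```text
clock: 11.3
tcp_pos: [0.5946, 0.0946, 0.0954]
orientation: [-0.121, 2.617, 0.033]
contact_force: [-3.7, -2.3, 7.2]
grip_width: 0.015
gripper_force: 49.2
```

Emit:
step_arm(moves=[[-5,0,-0.5,0,0,0,5],[-10,0,-1,0,0,0,5],[-14,0,-1,0,0,0,5],[-17.5,0,-1,0,0,0,5],[-17.5,0,-1,0,0,0,5]])

```text
clock: 11.8
tcp_pos: [0.6094, 0.0965, 0.1046]
orientation: [-0.121, 2.618, 0.034]
contact_force: [-0.4, -0.1, -1.4]
grip_width: 0.0148
gripper_force: 48.7
```

Emit:
step_arm(moves=[[0,0,-5,0,0,0,5],[0,0,-10,0,0,0,5],[0,0,-15,0,0,0,5],[0,0,-20,0,0,0,5]])

```text
clock: 12.2
tcp_pos: [0.5986, 0.0954, 0.1215]
orientation: [-0.122, 2.619, 0.034]
contact_force: [0.2, 0.4, -0.5]
grip_width: 0.0154
gripper_force: 48.7
```

Emit:
step_arm(moves=[[0,0,-15,0,0,0,5],[0,0,-35,0,0,0,5],[0,0,-65,0,0,0,5],[0,0,-105,0,0,0,5],[0,0,-130,0,0,0,5],[0,0,-130,0,0,0,5]])

```text
clock: 12.8
tcp_pos: [0.5349, 0.0893, 0.2373]
orientation: [-0.121, 2.614, 0.032]
contact_force: [0.8, 0.1, 0.3]
grip_width: 0.015
gripper_force: 48.8
```

```bash
python3 -c "
from g import *
go(tray(0,.20),Rt)"
```

```text
shift mm [  19.3 -326.9   -2.7] turn [0.049 0.524 0.182] t 12.8 tcp [0.5349 0.0893 0.2373] F [0.8 0.1 0.3] w 0.015
```

Emit:
step_arm(moves=[[0,-25,-8,0,0.05,0,5],[2,-65,-10,0,0.15,0.05,5],[5,-110,-10,0.02,0.25,0.08,5],[10,-155,-8,0.03,0.35,0.12,5],[13,-200,-6,0.04,0.45,0.15,5],[16,-245,-3,0.049,0.524,0.182,5],[19,-290,-3,0.049,0.524,0.182,5],[19,-327,-3,0.049,0.524,0.182,5]])

```text
clock: 13.6
tcp_pos: [0.5465, -0.2416, 0.2245]
orientation: [-0.151, -3.129, 0.003]
contact_force: [0.3, 0.5, 0.2]
grip_width: 0.015
gripper_force: 48.9
```

```bash
python3 -c "
from g import *
go(tray(0,.025),Rt)"
```

```text
shift mm [ -1.6   4.1 169.5] turn [-0.003 -0.009 -0.002] t 13.6 tcp [ 0.5465 -0.2416  0.2245] F [0.3 0.5 0.2] w 0.015
```

Emit:
step_arm(moves=[[-1,1,20,0,-0.006,0,5],[-1,2,60,0,-0.006,0,5],[-1,2,105,0,-0.006,0,5],[-1,2,145,0,-0.006,0,5],[-1,2,165,0,-0.006,0,5],[-1,2,170,0,-0.006,0,5],[-1,2,170,0,-0.006,0,5]])

```text
clock: 14.3
tcp_pos: [0.5469, -0.2358, 0.0557]
orientation: [-0.146, -3.137, 0.001]
contact_force: [0.6, 0.6, 0.1]
grip_width: 0.015
gripper_force: 48.9
```

```bash
python3 rel.py 0 18
```

```text
shift mm [-0.3 -2.1 34.7] turn [-0.    -0.001  0.001] t 14.3 tcp [ 0.5469 -0.2358  0.0557] F [0.6 0.6 0.1] w 0.015
tooth -46 -108 506 x -50.9..-41.2 y -114.3..-100.3 z 11.7
tooth -46 -36 453 x -50.8..-41.3 y -42.5..-28.8 z 11.9
tooth -46 36 456 x -50.6..-40.8 y 29.1..42.7 z 11.9
tooth -46 108 502 x -50.4..-40.9 y 100.5..114.4 z 11.8
tooth 46 -108 359 x 40.5..50.5 y -114.9..-100.6 z 11.5
tooth 46 108 320 x 41.2..50.7 y 100.6..114.1 z 11.7
grip end x -42.0 top z 49.2
 grip -26 y [-4.9  8.4] z 49.2
 grip -32 y [-5.2  8.3] z 49.3
 grip -38 y [-5.1  8.2] z 49.2
 steel -48 y [-3.9  7.4] z 43.4
 steel -56 y [-8.1  9.7] z 43.3
 steel -64 y [-13.4  16.8] z 39.4
 steel -72 y [-12.9  16.3] z 38.4
 steel -80 y [-13.   16.1] z 38.4
 steel -88 y [-12.9  16.2] z 38.4
 steel -96 y [-13.   16.3] z 38.3
```

Emit:
step_arm(moves=[[0,-1,4,0,0,0,5],[0,-2,12,0,0,0,5],[0,-2,21,0,0,0,5],[0,-2,26,0,0,0,5],[0,-2,26,0,0,0,5]])

```text
clock: 14.85
tcp_pos: [0.5466, -0.2377, 0.0301]
orientation: [-0.147, -3.137, -0.001]
contact_force: [-0.6, 0.8, -1.7]
grip_width: 0.0152
gripper_force: 48.9
```

```bash
python3 rel.py 0 13.5
```

```text
shift mm [-0.5 -0.2  9.1] turn [ 0.001 -0.001  0.001] t 14.85 tcp [ 0.5466 -0.2377  0.0301] F [-0.6  0.8 -1.7] w 0.0152
tooth -46 -108 708 x -51.0..-41.3 y -114.6..-100.2 z 11.7
tooth -46 -36 658 x -50.8..-40.9 y -42.5..-28.9 z 11.8
tooth -46 36 634 x -50.6..-41.0 y 28.9..42.7 z 11.9
tooth -46 108 734 x -50.4..-40.5 y 100.4..114.7 z 11.9
tooth 46 -108 160 x 40.1..45.9 y -114.7..-103.4 z 11.1
tooth 46 108 135 x 40.6..45.9 y 104.7..114.6 z 11.1
grip end x -42.1 top z 23.5
 grip -26 y [-6.8  6.5] z 23.6
 grip -32 y [-7.1  6.4] z 23.6
 grip -38 y [-7.1  6.3] z 23.5
 steel -48 y [-5.9  5.5] z 17.7
 steel -56 y [-5.8  5.4] z 17.7
 steel -64 y [-15.3  14.6] z 14.1
 steel -72 y [-13.8  13.2] z 13.8
 steel -80 y [-14.   13.5] z 13.8
 steel -88 y [-13.7  12.9] z 13.8
 steel -96 y [-14.1  13.4] z 13.8
```

Centred to 0.3 mm, with 7.5 mm left to go down.

Emit:
step_arm(moves=[[0,0,3,0,0,0,5],[0,0,5,0,0,0,5],[0,0,6.5,0,0,0,5],[0,0,7.5,0,0,0,5],[0,0,8.2,0,0,0,5],[0,0,8.2,0,0,0,5]])

```text
clock: 15.5
tcp_pos: [0.5473, -0.2379, 0.0228]
orientation: [0.147, 3.137, 0.0]
contact_force: [-0.2, 0.5, -0.8]
grip_width: 0.0152
gripper_force: 48.9
```

Emit:
step_arm(moves=[[0,0,0.4,0,0,0,5],[0,0,0.8,0,0,0,5],[0,0,0.8,0,0,0,5]])

```text
clock: 15.8
tcp_pos: [0.5475, -0.2379, 0.0223]
orientation: [0.147, 3.137, -0.0]
contact_force: [0.1, 0.5, 1.0]
grip_width: 0.0147
gripper_force: 49.3
```

Emit:
step_arm(moves=[[0,0,0.4,0,0,0,5],[0,0,0.6,0,0,0,5],[0,0,0.6,0,0,0,5]])

```text
clock: 16.1
tcp_pos: [0.5475, -0.238, 0.0222]
orientation: [0.147, 3.137, -0.0]
contact_force: [-1.9, 0.8, 6.2]
grip_width: 0.015
gripper_force: 50.1
```

Emit:
step_arm(moves=[[0,0,0,0,0,0,22],[0,0,0,0,0,0,34],[0,0,0,0,0,0,40],[0,0,-10,0,0,0,40],[0,0,-40,0,0,0,40],[0,0,-85,0,0,0,40],[0,0,-130,0,0,0,60],[0,0,-175,0,0,0,85]])

```text
clock: 16.9
tcp_pos: [0.547, -0.2377, 0.1989]
orientation: [0.146, 3.137, 0.0]
contact_force: [0.8, -0.8, 0.0]
grip_width: 0.0675
gripper_force: 0.0
```

```bash
python3 chk.py 0; python3 -c "
from g import *
go(rack(0,0,.15),Rr)"
```

```text
tooth -46 -108 127 x -50.3..-41.8 y -114.4..-100.4 z 11.8
tooth -46 -36 129 x -50.4..-40.8 y -41.9..-28.8 z 11.9
tooth -46 36 136 x -50.5..-41.0 y 29.3..43.2 z 11.9
tooth -46 108 141 x -50.4..-41.1 y 101.0..114.6 z 11.9
tooth 46 -108 121 x 40.7..50.5 y -114.1..-100.6 z 11.6
tooth 46 -36 113 x 40.9..50.4 y -42.9..-28.9 z 11.8
tooth 46 36 108 x 41.0..50.6 y 29.7..42.6 z 11.8
tooth 46 108 116 x 41.4..50.2 y 100.8..114.9 z 11.7
grip x [-40.2  41.4] z 15.9
 grip -40 y [-6.3  5. ] z 15.7
 grip -24 y [-5.6  5. ] z 16.0
 grip -8 y [-5.7  5.2] z 16.1
 grip 8 y [-5.8  5.3] z 15.9
 grip 24 y [-5.8  5.3] z 16.1
 grip 40 y [-7.   7.7] z 15.5
eye x max 83.3 y [-10.8  10.7] z 6.0
head x min -94.5 y [-14.9  14.5] z 5.2
shift mm [ 84.  414.  -27.5] turn [-0.053 -0.51  -0.182] t 16.95 tcp [ 0.5512 -0.2388  0.2071] F [ 2.5 -1.   5.7] w 0.0747
```

The rake lies level and centred. The stylus, on the middle hook, is next.

Emit:
step_arm(moves=[[12,30,-30,0,0,0,85],[22,80,-40,0,-0.1,0,85],[33,130,-40,-0.01,-0.2,-0.04,85],[44,180,-40,-0.02,-0.3,-0.08,85],[55,230,-40,-0.03,-0.4,-0.12,85],[65,280,-40,-0.05,-0.5,-0.16,85],[75,330,-35,-0.053,-0.51,-0.182,85],[82,380,-30,-0.053,-0.51,-0.182,85]])

```text
clock: 17.75
tcp_pos: [0.5014, 0.1187, 0.2292]
orientation: [-0.123, 2.628, 0.036]
contact_force: [0.6, -0.1, 0.7]
grip_width: 0.0849
gripper_force: 0.0
```

```bash
python3 -c "
from g import *
go(rack(0,0,.15),Rr)"
```

```text
shift mm [-10.4  62.    2.6] turn [ 0.002 -0.012 -0.002] t 17.75 tcp [0.5014 0.1187 0.2292] F [ 0.6 -0.1  0.7] w 0.0849
```

Emit:
step_arm(moves=[[-5,35,3,0,-0.008,0,70],[-10,62,3,0,-0.008,0,60],[-10,62,3,0,-0.008,0,60],[-10,62,3,0,-0.008,0,60]])

```text
clock: 18.15
tcp_pos: [0.507, 0.1806, 0.2315]
orientation: [-0.122, 2.622, 0.039]
contact_force: [0.4, -0.7, -0.7]
grip_width: 0.06
gripper_force: 0.0
```

```bash
python3 rk.py 0
```

```text
shift mm [ -0.4   0.3 158.9] turn [ 0.004 -0.006 -0.002] t 18.15 tcp [0.507  0.1806 0.2315] F [ 0.4 -0.7 -0.7] w 0.06
grip x [-39.6  41.8] z 15.3
-30 y [-6.8  7.2]
0 y [-6.1  6.3]
30 y [-6.3  7.5]
```

Emit:
step_arm(moves=[[0,0,40,0,-0.004,0,50],[0,0,80,0,-0.004,0,50],[0,0,115,0,-0.004,0,50],[0,0,140,0,-0.004,0,50],[0,0,154,0,-0.004,0,50],[0,0,158,0,-0.004,0,50],[0,0,158,0,-0.004,0,50]])

```text
clock: 18.9
tcp_pos: [0.5849, 0.1866, 0.0937]
orientation: [-0.118, 2.619, 0.037]
contact_force: [-1.2, 0.5, 0.9]
grip_width: 0.0502
gripper_force: 0.0
```

```bash
python3 -c "
from g import *
go(rack(0,0,-.010),Rr)"
```

```text
shift mm [-0.7  2.3  0.4] turn [ 0.002 -0.003 -0.005] t 18.9 tcp [0.5849 0.1866 0.0937] F [-1.2  0.5  0.9] w 0.0502
```

Emit:
step_arm(moves=[[-0.5,1.5,0,0,0,0,50],[-0.5,1.5,0,0,0,0,30],[-0.5,1.5,0,0,0,0,10],[-0.5,1.5,0,0,0,0,5],[-0.5,1.5,0,0,0,0,5],[-0.5,1.5,0,0,0,0,5],[-0.5,1.5,0,0,0,0,5]])

```text
clock: 19.6
tcp_pos: [0.5854, 0.1896, 0.0953]
orientation: [-0.12, 2.616, 0.038]
contact_force: [-4.2, -0.7, 7.7]
grip_width: 0.015
gripper_force: 48.7
```

Emit:
step_arm(moves=[[-5,0,-0.5,0,0,0,5],[-10,0,-1,0,0,0,5],[-14,0,-1,0,0,0,5],[-17.5,0,-1,0,0,0,5],[-17.5,0,-1,0,0,0,5]])

```text
clock: 20.1
tcp_pos: [0.6006, 0.1909, 0.1043]
orientation: [-0.119, 2.617, 0.039]
contact_force: [-0.6, -0.5, -1.3]
grip_width: 0.015
gripper_force: 48.7
```

Emit:
step_arm(moves=[[0,0,-5,0,0,0,5],[0,0,-10,0,0,0,5],[0,0,-15,0,0,0,5],[0,0,-20,0,0,0,5]])

```text
clock: 20.5
tcp_pos: [0.5896, 0.1899, 0.1217]
orientation: [-0.121, 2.618, 0.039]
contact_force: [0.3, -0.1, -1.2]
grip_width: 0.0149
gripper_force: 48.7
```

Emit:
step_arm(moves=[[0,0,-15,0,0,0,5],[0,0,-35,0,0,0,5],[0,0,-65,0,0,0,5],[0,0,-105,0,0,0,5],[0,0,-130,0,0,0,5],[0,0,-130,0,0,0,5]])

```text
clock: 21.1
tcp_pos: [0.5256, 0.1843, 0.2376]
orientation: [-0.121, 2.612, 0.039]
contact_force: [-0.0, -0.4, -0.5]
grip_width: 0.015
gripper_force: 48.8
```

```bash
python3 -c "
from g import *
go(tray(.072,.20),Rt)"
```

```text
shift mm [   7.1 -351.6    2.8] turn [0.054 0.525 0.183] t 21.1 tcp [0.5256 0.1843 0.2376] F [-0.  -0.4 -0.5] w 0.015
```

Emit:
step_arm(moves=[[0,-25,-8,0,0.05,0,5],[0,-70,-10,0,0.15,0.05,5],[1,-115,-8,0.02,0.25,0.08,5],[2,-160,-6,0.03,0.35,0.12,5],[3,-205,-3,0.04,0.45,0.15,5],[5,-250,0,0.054,0.52,0.183,5],[6,-298,2,0.054,0.52,0.183,5],[7,-335,3,0.054,0.52,0.183,5]])

```text
clock: 21.9
tcp_pos: [0.552, -0.1546, 0.2243]
orientation: [-0.155, -3.135, 0.002]
contact_force: [-0.2, 0.4, -0.8]
grip_width: 0.0151
gripper_force: 48.9
```

```bash
python3 -c "
from g import *
go(tray(.072,.025),Rt)"
```

```text
shift mm [ -3.5 -11.1 169.3] turn [-0.002 -0.003 -0.004] t 21.9 tcp [ 0.552  -0.1546  0.2243] F [-0.2  0.4 -0.8] w 0.0151
```

Emit:
step_arm(moves=[[-2,-8,20,0,0,0,5],[-3,-12,60,0,-0.002,-0.002,5],[-3,-12,105,0,-0.002,-0.002,5],[-3,-12,145,0,-0.002,-0.002,5],[-3,-12,165,0,-0.002,-0.002,5],[-3,-12,169,0,-0.002,-0.002,5],[-3,-12,169,0,-0.002,-0.002,5]])

```text
clock: 22.6
tcp_pos: [0.5535, -0.1628, 0.0564]
orientation: [-0.147, -3.138, 0.0]
contact_force: [0.3, 0.2, -0.9]
grip_width: 0.0151
gripper_force: 48.9
```

```bash
python3 rel.py .072 18
```

```text
shift mm [-0.6 -3.4 35.4] turn [-0.    -0.     0.001] t 22.6 tcp [ 0.5535 -0.1628  0.0564] F [ 0.3  0.2 -0.9] w 0.0151
tooth -46 -108 327 x -50.9..-41.3 y -108.6..-99.8 z 11.2
tooth -46 -36 505 x -50.8..-40.8 y -42.5..-28.3 z 11.7
tooth -46 36 453 x -50.6..-40.9 y 29.4..43.2 z 11.8
tooth -46 108 459 x -50.4..-40.4 y 101.0..114.6 z 11.9
tooth 46 -108 405 x 40.5..51.1 y -115.0..-100.1 z 11.4
tooth 46 -36 368 x 40.6..50.8 y -42.6..-28.7 z 11.5
grip end x -42.0 top z 49.9
 grip -26 y [68.5 81.5] z 50.0
 grip -32 y [68.1 81.6] z 50.0
 grip -38 y [68.2 81.5] z 49.9
 steel -48 y [69.4 80.7] z 44.0
 steel -56 y [69.5 80.6] z 44.1
 steel -64 y [70.  80.1] z 42.1
 steel -72 y [71.7 78.4] z 41.4
 steel -80 y [71.1 78.6] z 41.8
 steel -88 y [67.8 82.2] z 48.3
 steel -96 y [68.7 81.3] z 47.5
```

Emit:
step_arm(moves=[[0,-1.5,4,0,0,0,5],[0,-2.8,12,0,0,0,5],[0,-2.8,21,0,0,0,5],[0,-2.8,26,0,0,0,5],[0,-2.8,26,0,0,0,5]])

```text
clock: 23.15
tcp_pos: [0.5529, -0.1655, 0.0303]
orientation: [-0.147, -3.138, -0.0]
contact_force: [-0.5, 0.9, -0.5]
grip_width: 0.015
gripper_force: 48.9
```

```bash
python3 rel.py .072 13.5
```

```text
shift mm [-1.  -0.7  9.3] turn [-0.    -0.     0.001] t 23.15 tcp [ 0.5529 -0.1655  0.0303] F [-0.5  0.9 -0.5] w 0.015
tooth -46 -36 730 x -50.8..-40.8 y -42.6..-28.3 z 11.6
tooth -46 36 638 x -50.7..-40.9 y 29.4..43.2 z 11.8
tooth -46 108 651 x -50.4..-40.4 y 101.0..114.6 z 11.8
tooth 46 -108 429 x 40.3..50.8 y -111.5..-99.9 z 11.3
tooth 46 -36 148 x 40.3..45.8 y -42.6..-32.2 z 11.1
grip end x -42.3 top z 23.8
 grip -26 y [65.7 78.9] z 23.9
 grip -32 y [65.3 78.8] z 23.9
 grip -38 y [65.4 78.8] z 23.8
 steel -48 y [66.6 78. ] z 18.0
 steel -56 y [66.7 77.9] z 18.0
 steel -64 y [67.2 77.4] z 16.3
 steel -72 y [69.2 75.6] z 15.4
 steel -80 y [69.  75.6] z 15.8
 steel -88 y [65.1 79.4] z 22.2
 steel -96 y [65.7 78.7] z 21.5
```

Emit:
step_arm(moves=[[0,0,3,0,0,0,5],[0,0,5,0,0,0,5],[0,0,6.5,0,0,0,5],[0,0,7.5,0,0,0,5],[0,0,8.5,0,0,0,5],[0,0,8.8,0,0,0,5],[0,0,8.8,0,0,0,5]])

```text
clock: 23.9
tcp_pos: [0.5537, -0.1657, 0.0225]
orientation: [0.147, 3.137, -0.001]
contact_force: [0.0, 0.1, -1.3]
grip_width: 0.0152
gripper_force: 48.9
```

Emit:
step_arm(moves=[[0,0,0.4,0,0,0,5],[0,0,0.8,0,0,0,5],[0,0,0.8,0,0,0,5]])

```text
clock: 24.2
tcp_pos: [0.5538, -0.1657, 0.0222]
orientation: [0.147, 3.137, -0.001]
contact_force: [-2.4, 0.6, 4.4]
grip_width: 0.0154
gripper_force: 49.8
```

Emit:
step_arm(moves=[[0,0,0,0,0,0,22],[0,0,0,0,0,0,34],[0,0,0,0,0,0,40],[0,0,-10,0,0,0,40],[0,0,-40,0,0,0,40],[0,0,-85,0,0,0,40],[0,0,-130,0,0,0,60],[0,0,-175,0,0,0,85]])

```text
clock: 25.0
tcp_pos: [0.5531, -0.1653, 0.1991]
orientation: [0.146, 3.136, -0.0]
contact_force: [1.2, 0.6, -0.4]
grip_width: 0.0673
gripper_force: 0.0
```

Emit:
step_arm(moves=[[0,0,-10,0,0,0,85],[0,0,-10,0,0,0,85],[0,0,-10,0,0,0,85]])

```text
clock: 25.3
tcp_pos: [0.5525, -0.1657, 0.2058]
orientation: [-0.147, -3.138, 0.001]
contact_force: [-0.5, -0.5, -0.6]
grip_width: 0.0845
gripper_force: 0.0
```

```bash
for y in .072 0 -.072; do python3 chk.py $y | grep -v tooth; done; python3 -c "
from g import *
f=r.grab_frame('wrist'); cv2.imwrite('pics/end.png',f['image'][:,:,::-1]);print(np.abs(r.get_obs()['qvel']).max())"
```

```text
grip x [-39.9  41.6] z 15.9
 grip -40 y [66.5 78.3] z 15.7
 grip -24 y [66.4 78.4] z 15.9
 grip -8 y [67.4 77.4] z 16.1
 grip 8 y [67.4 77.5] z 15.9
 grip 24 y [67.3 77.6] z 16.1
 grip 40 y [64.9 80. ] z 15.6
eye x max 83.5 y [62.1 83. ] z 6.0
head x min -97.0 y [65.6 79.1] z 11.9
grip x [-39.6  41.5] z 15.8
 grip -40 y [-5.7  7.2] z 15.7
 grip -24 y [-5.2  7.6] z 15.9
 grip -8 y [-4.8  7.4] z 15.8
 grip 8 y [-5.   7.5] z 15.8
 grip 24 y [-5.3  7.7] z 15.8
 grip 40 y [-6.5  8. ] z 15.7
eye x max 83.9 y [-10.5  11.2] z 5.8
head x min -95.0 y [-14.4  14.8] z 5.0
grip x [-40.6  40.1] z 15.6
 grip -40 y [-76.2 -63.7] z 15.5
 grip -24 y [-76.3 -63.6] z 15.8
 grip -8 y [-76.1 -63.4] z 15.7
 grip 8 y [-76.4 -63.6] z 15.6
 grip 24 y [-76.3 -63.5] z 15.6
 grip 40 y [-77.3 -63.6] z 15.7
eye x max 82.3 y [-82.5 -59.5] z 5.9
head x min -95.0 y [-94.1 -47.8] z 4.9
0.006378465215270061
```

View pics/end.png

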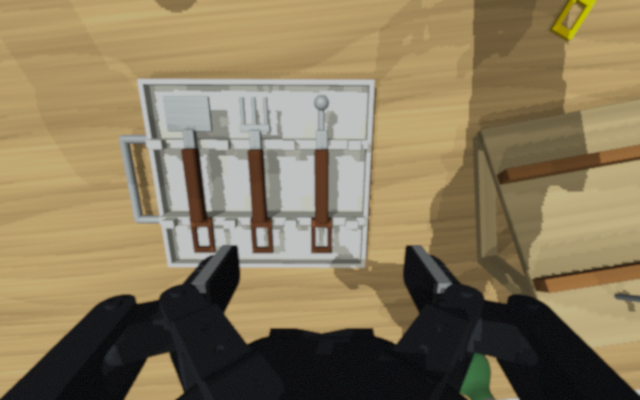

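The final view shows the scraper (187,112) next to the handle, the rake (254,112) in the middle and the stylus (321,103) farthest from it. All three lie flat and straight on both rests, and the gripper is clear.

```bash
python3 -c "
from bench import r
print(r.hand_in())"
```

```text
the job is handed in; nothing more can be done
None
```

The scraper, rake and stylus lie flat and centred in the tray in that order from the handle; the job was handed in at about 25 s, and I never moved the arm against the bottle, jar, head or yellow look-alikes.

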